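# Park the lint scraper in its slotted block

### The arm

A 6-joint arm with a two-finger parallel gripper is mounted at the origin on the work surface. World frame = base frame: x ahead of the robot, y to its left, z up, the work surface at z = 0. Lengths are in m, angles in rad, forces in N, time in s.
With the tool pointing down it reaches from about 0.425 to 0.925 m from the base axis. Payload 12.5 kg.
Tool frame: the origin (TCP) lies between the finger pads; the fingertips stand 8 mm ahead of it and the grasp point (between the pads) lies 11 mm behind it (manip.nose_length is the distance from the TCP to the fingertips, in m); z points along the fingers, y is the line along which they close (so a half turn about z gives the same grasp; the last joint's range is limited). The gripper opens to 85 mm and grips with 20 to 120 N. Pads are 22 mm wide; open, the fingers measure 114 mm over their backs; the gripper's body (76 mm by 85 mm) begins 54 mm behind the grasp point. The pads swing forward as they close: fully open they stand 13 mm farther back than shut.
Start: joints at [-1.282, 0.491, 1.559, -0, 1.092, -0.106], TCP at [0.24, -0.577, 0.239] pointing down, gripper open.
Joint ranges: [-3.1, 3.1], [-0.84, 2.19], [0.05, 2.79], [-1.13, 4.28], [0.06, 2.93], [-2.69, 2.69]. Speed limits (rad/s): [2.22, 2.22, 2.79, 3.14, 3.14, 3.14].

### API

Orientations are given as a unit quaternion [x, y, z, w].
In Python, from plant import manip, capture, camera_model, spotter gives the robot as it stands.
- The arm moves only by the tool servo_tool, never from a script. Its argument "targets" is a list of rows, each an object with "linear": the shift along the tool's x, y, z in m, a list of three; "turn": the turn, a rotation vector about the tool's x, y, z in rad, a list of three; "hand": the opening, from 0 (shut) to 1 (fully open). A call has exactly 8 rows; each row is the pose to reach, as a shift and turn from the pose commanded when the call began, along the tool's axes at that moment; what a row does not reach only later rows make up. A row lasts 1/10 s, in which the tool goes at most 50 mm and 8.59 degrees, less where a joint would pass 70% of its speed; a pose out of reach is approached as far as the arm can. A call with a gripper value outside its range is refused whole. The fingers move at their own pace and stop on an object; the grip force is fixed at half the most. Time passes only in rows, so rows that repeat a pose let the fingers close, or fill a call up. It gives the time, the measured TCP pose, the force, the opening and the grip force at its end, in the units of the state.
- manip.sense(): the state, without advancing time (a new reading comes with each control period).
- capture(name): name is "side" or "top"; returns the picture (400x640x3 uint8, red, green, blue); there is no depth.
- camera_model(name): a dict with "fovy" (degrees; the focal length in pixels is half the picture's height over the tangent of half this angle, whatever the lens; pixels are square), "cx", "cy" (the principal point, pixels), "camera_from_world" (4x4, takes a point from world to camera coordinates). Camera axes: x right, y down, z forward; pixel columns grow to the right and rows downward; lengths in m; the calibration is good to about 2 mm. A picture is of the moment at which its call begins. camera_model takes no time and is no camera call.
- manip.job_done(): hands the job in; it is judged then, once.
Trained networks look in the newest picture that a camera, given by its name, has taken for a name from the list of things; names that differ only in an ending like _2 or _b are one class to them, and where a whole thing is asked for, a point or a joint stands for the part that bears it (a point fixed in the world has none). Each returns a list of dicts, best first, with "p" (0 to 1); they miss things now and then, are a little off and sometimes report something else, mostly with a low value. They report only what shows in the picture. A call takes as long as a camera call. They do not tell look-alikes from the thing itself.
- spotter.search_frame(camera, name): "centre" ([column, row] as shares, 0 to 1, of the picture: columns of its width, rows of its height, amid what is visible of it).
- spotter.tip_of(camera, name): "centre" ([column, row] as shares, 0 to 1, of the picture: columns of its width, rows of its height: a listed point, or the origin of a listed thing).
The state is a dict: "clock": time; "qpos": joint angles; "joint_velocities": joint speeds; "joint_torque": joint torques, N m; "tcp_pos": TCP position; "ee_rot": TCP orientation; "ft_force": force on the tool from outside, world axes, zero at the start; "torque": the same for the moment, N m; "opening": finger opening in m; "gripper_force": force on a finger pad.
Only numpy, scipy, OpenCV 4.12 (cv2) and the standard library are available. Lean on these libraries where they do the work, as an engineer would, in place of code of your own. Each camera call takes 0.05 s, during which the arm holds its last target. There are 200 camera calls.

### The job

The aluminium lint scraper with the red handle has dripped dry on its white stand. Take it by the handle, lift it off and lower its blade into the slot of the wooden block, fully home so that its crossbar rests flat on the block, then let go. Leave the yellow-handled squeegee standing where it is.

Things in the scene. Friction and masses are not known exactly. Their poses are not given: they have to be found in the camera images.
- scraper: Lint scraper, 180 g, upright, same after a half turn. Origin: centre of the underside of its aluminium crossbar (34 x 110 x 10 mm in x, y, z); z up. Below: blade 4 mm (x) by 60 mm (y), to 50 mm under the origin. Above: red and black grip 22 mm (x) by 30 mm (y), to 95 mm over the origin. Starts hanging by the crossbar ends on one of two fixed white stands; lifts straight up.
- slot (a point): Centre of the slot's mouth in the top of a fixed wooden block 80 (x) by 150 (y) by 62 mm high; the point is on the top face, 62 mm over the shelf; z up. The slot is 20 mm wide in x, 78 mm long in y, 57 mm deep, straight down. The blade goes in with its width along y until the crossbar rests on the top face.
- squeegee: Squeegee of the scraper's exact shape, size and axes, but with a yellow and black grip and a white plastic crossbar and blade. Hangs on the other stand; leave it alone. Each stand: two posts 65 mm high under the crossbar ends, on a base 60 by 120 mm, open above.
Things that resemble listed ones, but are neither listed nor needed, are in the scene too. What is shaped like the scraper but blue is not meant. Leave any pink look-alike of the part that bears slot alone.

How it is judged:
On the way, in this order (a step that is already met when the one before it is completed fails the run):
1. the scraper is lifted clear of its stand in the gripper (height (world z) of scraper above 0.118 m and contact force between the fingers and scraper above 0.5 N), for 0.1 s.
2. the blade is at least 20 mm into the slot while still held in the gripper (z of scraper in the frame of slot below 0.03 m and horizontal distance between scraper and slot below 0.016 m and angle between the y axis of scraper and the y axis of slot, either way round below 0.35 rad and contact force between the fingers and scraper above 0.5 N), for 0.1 s.
At the end, for the whole second after the job is handed in: The scraper stands in the slot, released, at rest: crossbar underside within 4 mm of the block's top, centre within 16 mm of the slot's, width within 20 degrees of the slot's length, upright within 5 degrees; the squeegee within 20 mm of its start, upright within 9 degrees (z of scraper in the frame of slot between -0.004 and 0.004 m and horizontal distance between scraper and slot below 0.016 m and angle between the y axis of scraper and the y axis of slot, either way round below 0.35 rad and angle between scraper's own z axis and vertical below 0.1 rad and linear speed of scraper below 0.02 m/s and contact force between the fingers and scraper below 0.1 N and distance of squeegee from where it was at the start of the episode below 0.02 m and angle between squeegee's own z axis and vertical below 0.17 rad); the robot touches nothing.
It fails at once if the squeegee is moved more than 30 mm (distance of squeegee from where it was at the start of the episode above 0.03 m).
It also fails if it takes over 38 s, if anything falls off the work surface, if the arm or the gripper's body presses on something with over 40 N, if the wrist force passes 120 N, or if a joint passes its speed limit or range.

## Working session

There is one attempt and no reset: what is moved stays moved. The work goes in short steps, Python scripts to look and compute and a tool call to move; the robot and the scene stay as the last step left them, time stands still between calls to the robot, and variables do not carry over. Pictures are saved under pics/ and viewed, at most 10 in all, crops included, and the job is handed in when it is done.

Besides the shell and the picture viewer there is one more tool, called after "Request:" in YAML: its name, and indented under it one key for each argument. servo_tool: Moves the arm, as the interface text tells. Its arguments: {"type":"object","properties":{"targets":{"type":"array","items":{"type":"object","properties":{"linear":{"type":"array","items":{"type":"number"}},"turn":{"type":"array","items":{"type":"number"}},"hand":{"type":"number"}}}}},"required":["targets"]}

```bash
mkdir -p pics; python3 - <<'E'
from plant import manip, capture, camera_model, spotter
import cv2,numpy as np
for c in ["side","top"]:
    im=capture(c); cv2.imwrite(f"pics/{c}0.png",im[:,:,::-1])
    m=camera_model(c); print(c,m["fovy"],m["cx"],m["cy"],np.round(m["camera_from_world"],3).tolist())
    for n in ["scraper","slot","squeegee"]:
        for r in spotter.tip_of(c,n): print(n,np.round(np.array(r["centre"])*[640,400],1),round(r["p"],2))
s=manip.sense();print(s["clock"],s["tcp_pos"],s["ee_rot"])
E
```

```text
side 51.014056674811286 315.9945447547337 199.93473320196654 [[-0.996, -0.087, -0.003, 0.501], [-0.061, 0.719, -0.693, 0.096], [0.062, -0.69, -0.721, 0.891], [0.0, 0.0, 0.0, 1.0]]
scraper [387.9 159.9] 0.78
scraper [333.7 146.3] 0.77
scraper [284.9 126.7] 0.69
slot [338.1 207.5] 0.86
slot [199.4 319. ] 0.72
slot [234.4 219. ] 0.7
squeegee [320.4 319.1] 0.61
top 47.12830876737907 319.41803429373715 197.6311397963742 [[0.003, -1.0, 0.016, -0.044], [-0.997, -0.005, -0.082, 0.524], [0.082, -0.016, -0.997, 0.972], [0.0, 0.0, 0.0, 1.0]]
scraper [385.8 284.5] 0.92
scraper [402.5 219.6] 0.72
scraper [446.8 159. ] 0.69
slot [171.9 126.4] 0.8
slot [310.7 226.6] 0.72
slot [284.1 130.4] 0.7
squeegee [181.8 219.9] 0.72
0.4 [ 0.24038848 -0.57688937  0.2392265 ] [ 9.80582055e-01  1.96109229e-01 -6.28995695e-06 -5.93562341e-05]
```

View pics/side0.png

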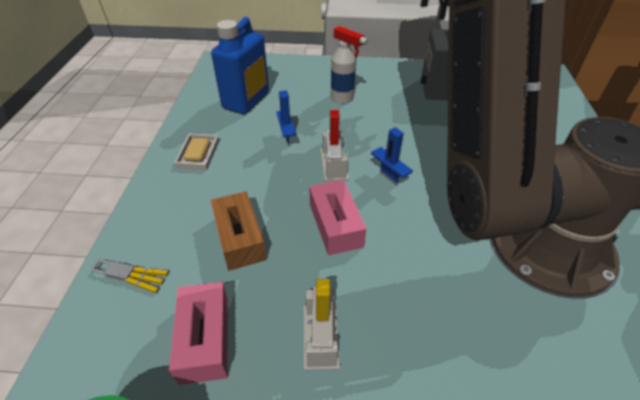

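View pics/top0.png

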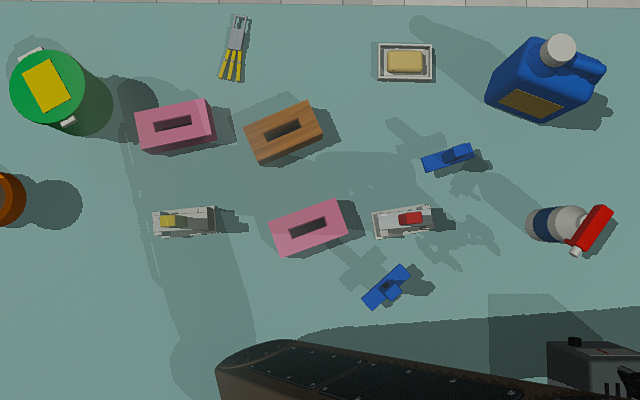

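The top picture shows the red-gripped scraper at (402,220), with blue look-alikes at (447,159) and (386,285). The squeegee is at (182,220). The wooden block is at (284,130), with pink ones at (172,126) and (311,227). The red grip and the wooden block fit the description, so I'll confirm them in an enlarged crop.

```bash
cat > h.py <<'E'
import numpy as np, cv2
from plant import camera_model
def PK(c):
    m=camera_model(c); f=200/np.tan(np.radians(m["fovy"]/2))
    return np.array([[f,0,m["cx"]],[0,f,m["cy"]],[0,0,1]]),np.array(m["camera_from_world"])
def tri(a,b):
    P=[K@M[:3] for K,M in (PK("top"),PK("side"))]
    X=cv2.triangulatePoints(P[0],P[1],np.array(a,float).reshape(2,1),np.array(b,float).reshape(2,1))[:,0]
    return X[:3]/X[3]
def onz(c,uv,z):
    K,M=PK(c); d=M[:3,:3].T@np.linalg.inv(K)@[*uv,1]; o=-M[:3,:3].T@M[:3,3]
    return o+d*(z-o[2])/d[2]
def proj(c,X):
    K,M=PK(c); p=(K@(M[:3,:3]@np.array(X,float).T+M[:3,3:])).T
    return p[:,:2]/p[:,2:]
E
python3 - <<'E'
from h import *
print("scr",tri([402.5,219.6],[333.7,146.3])); print("slot",tri([284.1,130.4],[234.4,219]), onz("top",[284.1,130.4],.062),onz("side",[234.4,219],.062)); print("sq",tri([181.8,219.9],[320.4,319.1]))
t=cv2.imread("pics/top0.png"); s=cv2.imread("pics/side0.png")
R=lambda i,x,y,w,h,k:cv2.resize(i[y:y+h,x:x+w],None,fx=k,fy=k,interpolation=cv2.INTER_CUBIC)
a=np.hstack([R(t,236,90,100,75,4),R(t,360,185,100,75,4)])
b=np.hstack([R(s,190,175,100,75,4),R(s,285,100,100,75,4)])
cv2.imwrite("pics/crop.png",np.vstack([a,b]))
E
```

```text
scr [ 0.47689498 -0.21395722  0.06374545]
slot [0.66605957 0.03366584 0.05791157] [0.66279384 0.03314303 0.062     ] [0.66749418 0.03687316 0.062     ]
sq [0.47390952 0.24309684 0.05779478]
```

View pics/crop.png

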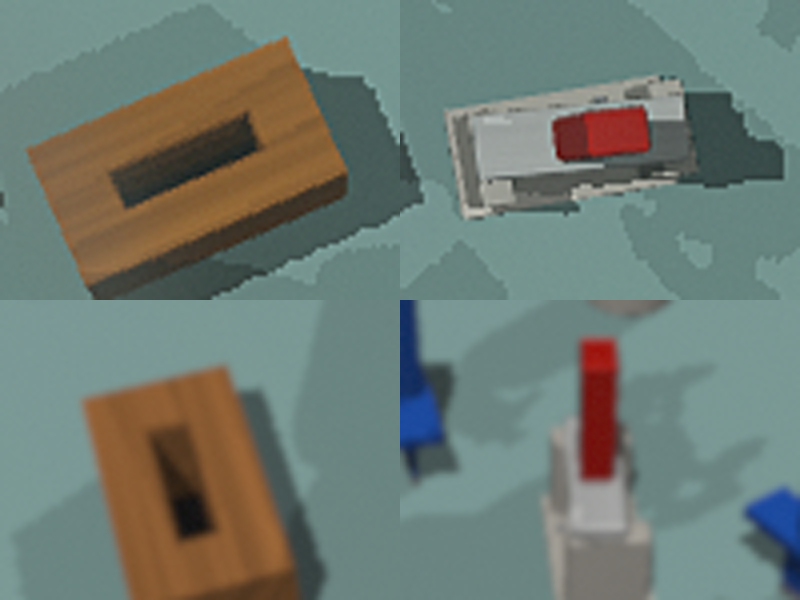

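The crop confirms it: the scraper (red grip, grey aluminium bar) stands on the white stand, and the wooden block has an open slot. Next I'll get precise poses from the corners.

```bash
python3 - <<'E'
from h import *
def q(pts,off,z,c="top"):
    w=np.array([onz(c,np.array(p)/4+off,z)[:2] for p in pts]); (cx,cy),sz,a=cv2.minAreaRect((w*1000).astype(np.float32))
    e=(w[1]-w[0])+(w[2]-w[3])
    print(np.round(w.mean(0),4),np.round(sz,1),"yaw of long axis",np.round(np.degrees(np.arctan2(e[1],e[0])),1))
q([(27,150),(287,38),(347,176),(90,287)],[236,90],.062)
q([(108,172),(248,112),(262,148),(125,208)],[236,90],.062)
for z in (.075,.08): q([(75,115),(285,94),(292,164),(82,178)],[360,185],z)
for z in (.16,.17): q([(185,111),(246,105),(250,152),(184,158)],[360,185],z)
# side: wood top corners partially; slot mouth; red grip top
q([(150,133),(192,126),(215,232),(180,242)],[190,175],.062,"side")
q([(181,42),(216,40),(215,64),(183,67)],[285,100],.16,"side")
print(tri([360+216/4,185+131/4],[285+199/4,100+53/4]))
# network-free check: expected grip-top tri height gives origin z
E
```

```text
[0.6624 0.0354] [ 80.4 149.2] yaw of long axis -65.9
[0.6637 0.0366] [21.2 80.1] yaw of long axis -65.8
[ 0.4764 -0.2187] [ 36.  108.8] yaw of long axis -85.0
[ 0.4762 -0.2177] [ 35.8 108.2] yaw of long axis -85.0
[ 0.4763 -0.2166] [21.9 31.5] yaw of long axis -84.4
[ 0.4759 -0.2144] [21.7 31.1] yaw of long axis -84.4
[0.6634 0.0404] [21.9 78. ] yaw of long axis -158.5
[ 0.4779 -0.213 ] [20.1 26. ] yaw of long axis -168.0
[ 0.47722796 -0.2170916   0.15728871]
```

```bash
cat >> h.py <<'E'
def go(xyz,yaw):
    """shift/turn in the tool frame to TCP xyz, pointing down, tool y at world angle yaw (deg)"""
    from plant import manip
    from scipy.spatial.transform import Rotation as R
    s=manip.sense(); r=R.from_quat(s["ee_rot"]); a=np.radians(yaw); y=np.array([np.cos(a),np.sin(a),0]); z=np.array([0,0,-1.])
    g=R.from_matrix(np.c_[np.cross(y,z),y,z])
    print("t",round(s["clock"],2),"lin",np.round(r.inv().apply(np.array(xyz)-s["tcp_pos"]),4),"turn",np.round((r.inv()*g).as_rotvec(),4),"op",round(s["opening"],4),"gf",np.round(s["gripper_force"],1),"ft",np.round(s["ft_force"],1),"tcp",np.round(s["tcp_pos"],4))
E
python3 - <<'E'
from h import *
print(tri([385.8,284.5],[387.9,159.9]),tri([446.8,159],[284.9,126.7]))
print("spray",tri([590,230],[350,38]),"bottle", tri([561,50],[228,28]))
go([.4765,-.217,.24],5)
E
```

```text
[ 0.34474298 -0.17888485  0.05972047] [ 0.61032016 -0.31584512  0.03927778]
spray [ 0.45453076 -0.52822302  0.19021723] bottle [ 0.7707963  -0.46353462  0.23502902]
t 0.4 lin [ 0.3564 -0.2414 -0.0007] turn [-1.0000e-04 -1.0000e-04 -1.2633e+00] op 0.0852 gf 0.0 ft [ 0.2 -0.6 -0.6] tcp [ 0.2404 -0.5769  0.2392]
```

Request:
servo_tool:
  targets:
    - {"linear": [0.356, -0.241, -0.001], "turn": [0, 0, -1.263], "hand": 1}
    - {"linear": [0.356, -0.241, -0.001], "turn": [0, 0, -1.263], "hand": 1}
    - {"linear": [0.356, -0.241, -0.001], "turn": [0, 0, -1.263], "hand": 1}
    - {"linear": [0.356, -0.241, -0.001], "turn": [0, 0, -1.263], "hand": 1}
    - {"linear": [0.356, -0.241, -0.001], "turn": [0, 0, -1.263], "hand": 1}
    - {"linear": [0.356, -0.241, -0.001], "turn": [0, 0, -1.263], "hand": 1}
    - {"linear": [0.356, -0.241, -0.001], "turn": [0, 0, -1.263], "hand": 1}
    - {"linear": [0.356, -0.241, -0.001], "turn": [0, 0, -1.263], "hand": 1}

```text
clock: 1.2
tcp_pos: [0.4607, -0.2407, 0.2405]
ee_rot: [0.696, 0.718, 0.0, 0.0]
ft_force: [0.8, -0.3, 0.4]
opening: 0.0852
gripper_force: 0.0
```

```bash
python3 -c "
from h import *
go([.4765,-.217,.24],5)"
```

```text
t 1.2 lin [0.0233 0.0165 0.0005] turn [ 0.0005  0.0005 -0.0572] op 0.0852 gf 0.0 ft [ 0.8 -0.3  0.4] tcp [ 0.4607 -0.2407  0.2405]
```

Request:
servo_tool:
  targets:
    - {"linear": [0, 0, 0], "turn": [0, 0, 0], "hand": 1}
    - {"linear": [0, 0, 0], "turn": [0, 0, 0], "hand": 1}
    - {"linear": [0, 0, 0], "turn": [0, 0, 0], "hand": 1}
    - {"linear": [0, 0, 0], "turn": [0, 0, 0], "hand": 1}
    - {"linear": [0, 0, 0], "turn": [0, 0, 0], "hand": 1}
    - {"linear": [0, 0, 0], "turn": [0, 0, 0], "hand": 1}
    - {"linear": [0, 0, 0], "turn": [0, 0, 0], "hand": 1}
    - {"linear": [0, 0, 0], "turn": [0, 0, 0], "hand": 1}

```text
clock: 2.0
tcp_pos: [0.4598, -0.2428, 0.2402]
ee_rot: [0.699, 0.715, -0.0, 0.0]
ft_force: [0.1, -0.9, 0.4]
opening: 0.0857
gripper_force: 0.0
```

```bash
python3 -c "
from h import *
go([.4765,-.217,.122],5)"
```

```text
t 2.0 lin [0.0254 0.0173 0.1182] turn [-0.      0.0001 -0.0637] op 0.0857 gf 0.0 ft [ 0.1 -0.9  0.4] tcp [ 0.4598 -0.2428  0.2402]
```

Request:
servo_tool:
  targets:
    - {"linear": [0.0255, 0.0173, 0], "turn": [0, 0, -0.064], "hand": 1}
    - {"linear": [0.0255, 0.0173, 0], "turn": [0, 0, -0.064], "hand": 1}
    - {"linear": [0.0255, 0.0173, 0.03], "turn": [0, 0, -0.064], "hand": 1}
    - {"linear": [0.0255, 0.0173, 0.055], "turn": [0, 0, -0.064], "hand": 1}
    - {"linear": [0.0255, 0.0173, 0.08], "turn": [0, 0, -0.064], "hand": 1}
    - {"linear": [0.0255, 0.0173, 0.1], "turn": [0, 0, -0.064], "hand": 1}
    - {"linear": [0.0255, 0.0173, 0.118], "turn": [0, 0, -0.064], "hand": 1}
    - {"linear": [0.0255, 0.0173, 0.118], "turn": [0, 0, -0.064], "hand": 1}

```text
clock: 2.8
tcp_pos: [0.4757, -0.2165, 0.1204]
ee_rot: [0.676, 0.737, -0.0, -0.002]
ft_force: [-0.7, -0.3, 0.4]
opening: 0.0856
gripper_force: 0.0
```

```bash
python3 - <<'E'
from h import *
from plant import capture
go([.4765,-.217,.122],5)
s=capture("side"); t=capture("top")
R=lambda i,x,y,w,h,k:cv2.resize(i[y:y+h,x:x+w,::-1],None,fx=k,fy=k,interpolation=cv2.INTER_CUBIC)
cv2.imwrite("pics/g.png",np.hstack([R(s,270,40,130,150,3),R(t,340,150,130,150,3)]))
E
```

```text
t 2.8 lin [-0.0006  0.0008 -0.0016] turn [-0.0029 -0.002   0.0001] op 0.0856 gf 0.0 ft [-0.7 -0.3  0.4] tcp [ 0.4757 -0.2165  0.1204]
```

View pics/g.png

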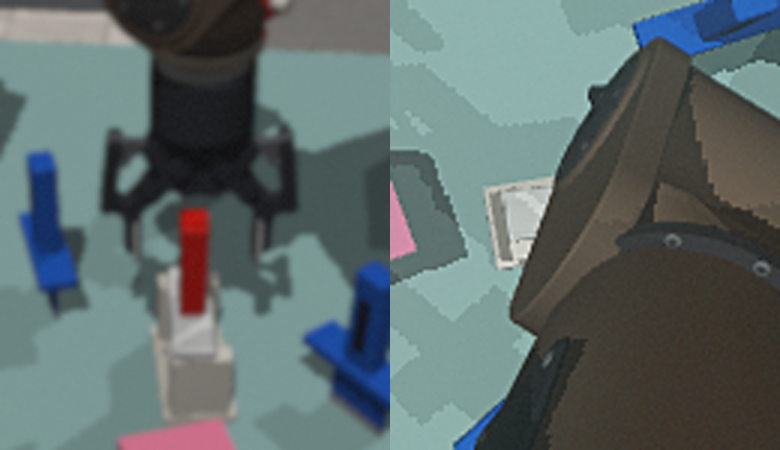

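The side view shows the fingers straddling the red grip (side px about 335,120). I'll check by projection that the fingers sit level with the grip in depth.

```bash
python3 -c "
from h import *
c=np.array([.4757,-.2165,.112]);d=np.array([np.cos(np.radians(5)),np.sin(np.radians(5)),0])*.05
print(((proj('side',[c+d,c-d,[.4765,-.217,.16],[.4765,-.217,.075]])-[270,40])*3).round())"
```

```text
[[132. 269.]
 [259. 269.]
 [196. 217.]
 [193. 306.]]
```

The projection matches (midpoint px about 196, against the grip at about 195), so I'll close and lift.

Request:
servo_tool:
  targets:
    - {"linear": [0, 0, 0], "turn": [0, 0, 0], "hand": 0}
    - {"linear": [0, 0, 0], "turn": [0, 0, 0], "hand": 0}
    - {"linear": [0, 0, 0], "turn": [0, 0, 0], "hand": 0}
    - {"linear": [0, 0, 0], "turn": [0, 0, 0], "hand": 0}
    - {"linear": [0, 0, 0], "turn": [0, 0, 0], "hand": 0}
    - {"linear": [0, 0, 0], "turn": [0, 0, 0], "hand": 0}
    - {"linear": [0, 0, 0], "turn": [0, 0, 0], "hand": 0}
    - {"linear": [0, 0, 0], "turn": [0, 0, 0], "hand": 0}

```text
clock: 3.7
tcp_pos: [0.4767, -0.2167, 0.1225]
ee_rot: [0.675, 0.738, 0.0, 0.0]
ft_force: [-0.3, 0.9, 5.3]
opening: 0.0213
gripper_force: 63.7
```

```bash
python3 -c "
from h import *
go([.4765,-.217,.122],5)"
```

```text
t 3.7 lin [-0.0003 -0.0003  0.0005] turn [0.0004 0.0003 0.0008] op 0.0213 gf 63.7 ft [-0.3  0.9  5.3] tcp [ 0.4767 -0.2167  0.1225]
```

Gripped, so I'll lift 0.12 m straight up.

Request:
servo_tool:
  targets:
    - {"linear": [0, 0, -0.015], "turn": [0, 0, 0], "hand": 0}
    - {"linear": [0, 0, -0.03], "turn": [0, 0, 0], "hand": 0}
    - {"linear": [0, 0, -0.05], "turn": [0, 0, 0], "hand": 0}
    - {"linear": [0, 0, -0.07], "turn": [0, 0, 0], "hand": 0}
    - {"linear": [0, 0, -0.09], "turn": [0, 0, 0], "hand": 0}
    - {"linear": [0, 0, -0.105], "turn": [0, 0, 0], "hand": 0}
    - {"linear": [0, 0, -0.12], "turn": [0, 0, 0], "hand": 0}
    - {"linear": [0, 0, -0.12], "turn": [0, 0, 0], "hand": 0}

```text
clock: 4.5
tcp_pos: [0.477, -0.2168, 0.2434]
ee_rot: [0.675, 0.738, 0.0, 0.001]
ft_force: [0.3, 0.6, -1.8]
opening: 0.0213
gripper_force: 62.8
```

```bash
python3 -c "
from h import *
go([.663,.0365,.2425],24)"
```

```text
t 4.5 lin [0.236  0.2076 0.001 ] turn [ 0.0016  0.0018 -0.3309] op 0.0213 gf 62.8 ft [ 0.3  0.6 -1.8] tcp [ 0.477  -0.2168  0.2434]
```

Request:
servo_tool:
  targets:
    - {"linear": [0.03, 0.026, 0], "turn": [0, 0, -0.04], "hand": 0}
    - {"linear": [0.065, 0.057, 0], "turn": [0, 0, -0.09], "hand": 0}
    - {"linear": [0.1, 0.088, 0], "turn": [0, 0, -0.14], "hand": 0}
    - {"linear": [0.135, 0.119, 0], "turn": [0, 0, -0.19], "hand": 0}
    - {"linear": [0.17, 0.15, 0], "turn": [0, 0, -0.24], "hand": 0}
    - {"linear": [0.205, 0.18, 0], "turn": [0, 0, -0.29], "hand": 0}
    - {"linear": [0.225, 0.198, 0], "turn": [0, 0, -0.32], "hand": 0}
    - {"linear": [0.236, 0.2075, 0], "turn": [0, 0, -0.331], "hand": 0}

```text
clock: 5.3
tcp_pos: [0.6631, 0.0387, 0.2404]
ee_rot: [0.543, 0.839, -0.0, -0.001]
ft_force: [-0.5, -0.8, -1.0]
opening: 0.0213
gripper_force: 62.7
```

Request:
servo_tool:
  targets:
    - {"linear": [0, 0, 0], "turn": [0, 0, 0], "hand": 0}
    - {"linear": [0, 0, 0], "turn": [0, 0, 0], "hand": 0}
    - {"linear": [0, 0, 0.015], "turn": [0, 0, 0], "hand": 0}
    - {"linear": [0, 0, 0.03], "turn": [0, 0, 0], "hand": 0}
    - {"linear": [0, 0, 0.045], "turn": [0, 0, 0], "hand": 0}
    - {"linear": [0, 0, 0.055], "turn": [0, 0, 0], "hand": 0}
    - {"linear": [0, 0, 0.055], "turn": [0, 0, 0], "hand": 0}
    - {"linear": [0, 0, 0.055], "turn": [0, 0, 0], "hand": 0}

```text
clock: 6.1
tcp_pos: [0.6626, 0.036, 0.1877]
ee_rot: [0.545, 0.838, 0.0, 0.0]
ft_force: [-0.2, 0.4, -1.1]
opening: 0.0212
gripper_force: 62.9
```

```bash
python3 - <<'E'
from h import *
from plant import capture
go([.663,.0365,.1225],24)
s=capture("side"); t=capture("top")
R=lambda i,x,y,w,h,k:cv2.resize(i[y:y+h,x:x+w,::-1],None,fx=k,fy=k,interpolation=cv2.INTER_CUBIC)
cv2.imwrite("pics/p.png",np.hstack([R(s,180,120,110,150,3.6),R(t,230,60,110,150,3.6)]))
E
```

```text
t 6.1 lin [0.0003 0.0006 0.0652] turn [ 0.0003  0.0002 -0.0008] op 0.0212 gf 62.9 ft [-0.2  0.4 -1.1] tcp [0.6626 0.036  0.1877]
```

View pics/p.png

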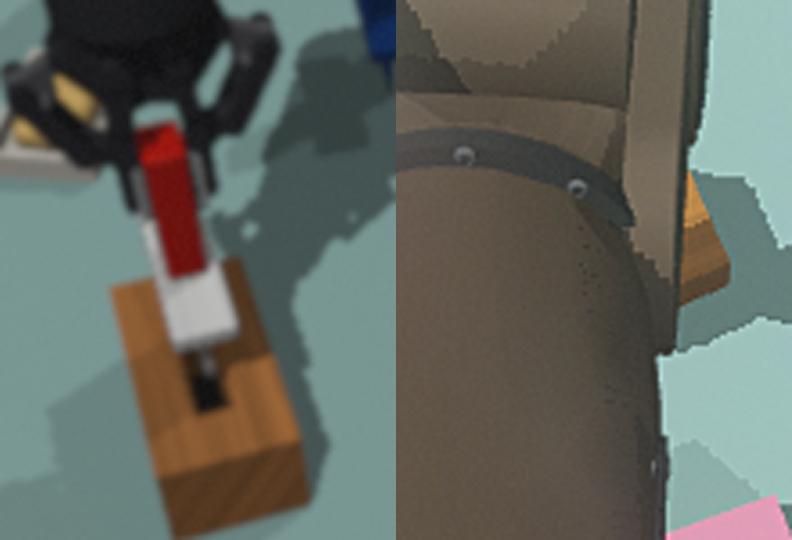

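The blade (px about 237,220) lines up with the slot, so I'll lower it in.

Request:
servo_tool:
  targets:
    - {"linear": [0, 0, 0.008], "turn": [0, 0, 0], "hand": 0}
    - {"linear": [0, 0, 0.016], "turn": [0, 0, 0], "hand": 0}
    - {"linear": [0, 0, 0.024], "turn": [0, 0, 0], "hand": 0}
    - {"linear": [0, 0, 0.032], "turn": [0, 0, 0], "hand": 0}
    - {"linear": [0, 0, 0.04], "turn": [0, 0, 0], "hand": 0}
    - {"linear": [0, 0, 0.048], "turn": [0, 0, 0], "hand": 0}
    - {"linear": [0, 0, 0.056], "turn": [0, 0, 0], "hand": 0}
    - {"linear": [0, 0, 0.06], "turn": [0, 0, 0], "hand": 0}

```text
clock: 7.0
tcp_pos: [0.6623, 0.0367, 0.1261]
ee_rot: [0.545, 0.839, -0.0, -0.0]
ft_force: [0.4, -0.0, -1.2]
opening: 0.0213
gripper_force: 62.9
```

Request:
servo_tool:
  targets:
    - {"linear": [0, 0, 0.001], "turn": [0, 0, 0], "hand": 0}
    - {"linear": [0, 0, 0.002], "turn": [0, 0, 0], "hand": 0}
    - {"linear": [0, 0, 0.003], "turn": [0, 0, 0], "hand": 0}
    - {"linear": [0, 0, 0.004], "turn": [0, 0, 0], "hand": 0}
    - {"linear": [0, 0, 0.005], "turn": [0, 0, 0], "hand": 0}
    - {"linear": [0, 0, 0.006], "turn": [0, 0, 0], "hand": 0}
    - {"linear": [0, 0, 0.006], "turn": [0, 0, 0], "hand": 0}
    - {"linear": [0, 0, 0.006], "turn": [0, 0, 0], "hand": 0}

```text
clock: 7.8
tcp_pos: [0.6626, 0.0367, 0.1212]
ee_rot: [0.545, 0.839, -0.0, 0.0]
ft_force: [0.4, -0.0, -1.4]
opening: 0.0214
gripper_force: 62.9
```

Request:
servo_tool:
  targets:
    - {"linear": [0, 0, 0.0005], "turn": [0, 0, 0], "hand": 0}
    - {"linear": [0, 0, 0.001], "turn": [0, 0, 0], "hand": 0}
    - {"linear": [0, 0, 0.0015], "turn": [0, 0, 0], "hand": 0}
    - {"linear": [0, 0, 0.002], "turn": [0, 0, 0], "hand": 0}
    - {"linear": [0, 0, 0.002], "turn": [0, 0, 0], "hand": 0}
    - {"linear": [0, 0, 0.002], "turn": [0, 0, 0], "hand": 0}
    - {"linear": [0, 0, 0.002], "turn": [0, 0, 0], "hand": 0}
    - {"linear": [0, 0, 0.002], "turn": [0, 0, 0], "hand": 0}

```text
clock: 8.6
tcp_pos: [0.6626, 0.0367, 0.1195]
ee_rot: [0.545, 0.839, 0.0, 0.0]
ft_force: [-1.1, 1.2, 5.7]
opening: 0.0214
gripper_force: 63.7
```

Contact: the upward force rose by 7 N, so the bar is seated. I'll release gently.

Request:
servo_tool:
  targets:
    - {"linear": [0, 0, 0], "turn": [0, 0, 0], "hand": 0.4}
    - {"linear": [0, 0, 0], "turn": [0, 0, 0], "hand": 0.6}
    - {"linear": [0, 0, 0], "turn": [0, 0, 0], "hand": 0.8}
    - {"linear": [0, 0, 0], "turn": [0, 0, 0], "hand": 1}
    - {"linear": [0, 0, 0], "turn": [0, 0, 0], "hand": 1}
    - {"linear": [0, 0, 0], "turn": [0, 0, 0], "hand": 1}
    - {"linear": [0, 0, 0], "turn": [0, 0, 0], "hand": 1}
    - {"linear": [0, 0, 0], "turn": [0, 0, 0], "hand": 1}

```text
clock: 9.4
tcp_pos: [0.6626, 0.0367, 0.1192]
ee_rot: [0.545, 0.839, -0.0, 0.0]
ft_force: [-0.9, 0.2, 0.0]
opening: 0.0857
gripper_force: 0.0
```

Request:
servo_tool:
  targets:
    - {"linear": [0, 0, -0.015], "turn": [0, 0, 0], "hand": 1}
    - {"linear": [0, 0, -0.03], "turn": [0, 0, 0], "hand": 1}
    - {"linear": [0, 0, -0.05], "turn": [0, 0, 0], "hand": 1}
    - {"linear": [0, 0, -0.07], "turn": [0, 0, 0], "hand": 1}
    - {"linear": [0, 0, -0.09], "turn": [0, 0, 0], "hand": 1}
    - {"linear": [0, 0, -0.11], "turn": [0, 0, 0], "hand": 1}
    - {"linear": [0, 0, -0.12], "turn": [0, 0, 0], "hand": 1}
    - {"linear": [0, 0, -0.12], "turn": [0, 0, 0], "hand": 1}

```text
clock: 10.2
tcp_pos: [0.663, 0.0367, 0.2415]
ee_rot: [0.545, 0.839, 0.001, 0.002]
ft_force: [-0.3, -0.2, -0.6]
opening: 0.0856
gripper_force: 0.0
```

```bash
python3 - <<'E'
from h import *
from plant import capture
go([.663,.0365,.2425],24)
s=capture("side")
cv2.imwrite("pics/e.png",cv2.resize(s[100:400,140:400,::-1],None,fx=2,fy=2,interpolation=cv2.INTER_CUBIC))
E
```

```text
t 10.2 lin [-0.0002 -0.0001 -0.001 ] turn [0.0032 0.0017 0.0002] op 0.0856 gf 0.0 ft [-0.3 -0.2 -0.6] tcp [0.663  0.0367 0.2415]
```

View pics/e.png

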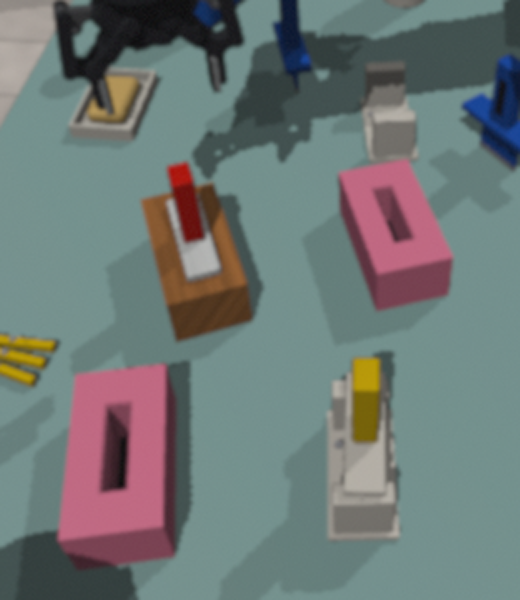

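The side view shows the scraper seated flat and upright in the wooden block (side px about 235,215), with the gripper clear of it. The squeegee hasn't moved (about 320,320).

```bash
python3 -c "
from plant import manip
print(manip.job_done())"
```

```text
the job is handed in; nothing more can be done
None
```

The scraper is seated in the wooden block's slot with its crossbar on the block and the gripper released; the squeegee was left untouched, and the job was handed in at about 10 s, with no verdict returned.

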